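Lay out three dental cases by colour and add the missing mounting plate

ROBOT

A 6-joint arm with a two-finger parallel gripper is mounted at the origin on the work surface. World frame = base frame: x ahead of the robot, y to its left, z up, the work surface at z = 0. Lengths are in m, angles in rad, forces in N, time in s.
With the tool pointing down it reaches from about 0.35 to 0.875 m from the base axis. Payload 4.2 kg.
Tool frame: the origin (TCP) lies between the finger pads; the fingertips stand 17 mm ahead of it and the grasp point (between the pads) lies 2 mm behind it (arm.finger_overhang is the distance from the TCP to the fingertips, in m); z points along the fingers, y is the line along which they close (so a half turn about z gives the same grasp; the last joint's range is limited). The gripper opens to 87 mm and grips with 3 to 60 N. Pads are 19 mm wide; open, the fingers measure 117 mm over their backs; the gripper's body (75 mm by 190 mm) begins 51 mm behind the grasp point.
Start: joints at [1.388, 0.385, 0.008, 0, -1.194, -0.259], TCP at [0.267, 0.565, 0.24] pointing down, gripper open.
Joint ranges: [-3.14, 3.14], [-1.21, 2.06], [-1.07, 1.41], [-3.16, 2.05], [-2.99, -0.16], [-3.1, 3.1]. Speed limits (rad/s): [2.79, 2.79, 3.14, 3.14, 3.14, 3.14].

INTERFACE

Orientations are given as a unit quaternion [x, y, z, w].
In Python, from station import status, vision, order, arm gives the robot as it stands. The module is installed in compiled form; this text tells all that it offers.
- The arm moves only by the tool jog_arm, never from a script. Its argument "deltas" is a list of rows, each a list of 6 numbers: the shift along the tool's x, y, z normalised to -1 to 1, where 1 is 200 mm, then the turn, a rotation vector about the tool's x, y, z normalised to -1 to 1, where 1 is 360 degrees. In form: [[x, y, z, ax, ay, az], ...]. A call has 1 to 5 rows; each row is the pose to reach, as a shift and turn from the pose commanded when the call began, along the tool's axes at that moment, turning the shorter way round; what a row does not reach only later rows make up. A row lasts 1/10 s, in which the tool goes at most 50 mm and 8.59 degrees, less where a joint would pass 70% of its speed; a pose out of reach is approached as far as the arm can. A call with a number of a shift or a turn outside -1 to 1 is refused whole. A call with a gripper value outside its range is refused whole. "gripper" is the finger opening in mm, from 0 to 87, set as the call begins (left out, the last holds). The fingers move at their own pace and stop on an object; "force" is the grip in N (left out, the last holds). Time passes only in rows, so rows that repeat a pose let the fingers close. It gives the time, the measured TCP pose, the force, the opening and the grip force at its end, in the units of the state.
- status.get_obs(): the state, without advancing time (a new reading comes with each control period).
- vision.snapshot(name): name is "scene" or "top"; returns a dict with "img" (400x640x3 uint8, red, green, blue), "fovy" (degrees; the focal length in pixels is half the picture's height over the tangent of half this angle, whatever the lens; pixels are square), "cx", "cy" (the principal point, pixels), "D" ([k1, k2, p1, p2, k3] as OpenCV has them; the pictures are not rectified), "rvec" (rotation vector, rad) and "tvec" (3), from world to camera coordinates, as OpenCV has them. Camera axes: x right, y down, z forward; pixel columns grow to the right and rows downward; lengths in m; the calibration is good to about 2 mm. A picture is of the moment at which its call begins. There is no depth.
- order.finish_job(): hands the job in; it is judged then, once.
The state is a dict: "time": time; "q": joint angles; "qd": joint speeds; "effort": joint torques, N m; "ee_pos": TCP position; "tool_rot": TCP orientation; "force": force on the tool from outside, world axes, zero at the start; "moment": the same for the moment, N m; "width": finger opening in m; "gripper_force": force on a finger pad.
Only numpy, scipy, OpenCV 4.12 (cv2) and the standard library are available. Lean on these libraries where they do the work, as an engineer would, in place of code of your own. Each camera call takes 0.05 s, during which the arm holds its last target. There are 200 camera calls.

TASK

Set each of the three casts that stand on a coloured base upright and squarely on the grey rectangle in the tray of its own colour; put them down, do not drop them. Also draw the lowest black mounting plate out of the dispenser and lay it flat and squarely on the white rectangle in the yellow tray, keeping the other two plates in the dispenser. Leave the plain cast where it is; the order does not matter.

Things in the scene. Friction and masses are not known exactly. Their poses are not given: they have to be found in the camera images.
- cast_blue_c (a point): Dental cast: whitish stone with an arch of white teeth on a blue plastic base. 60 mm long (its x, front teeth at -x), 50 mm wide (its y, the width to grip), 34 mm high; about 120 g. The base is 12 mm high, the stone on it 38 mm wide. This point is its centre, 17 mm above its underside; z up. Loose.
- cast_yellow_c (a point): Dental cast: whitish stone with an arch of white teeth on a yellow plastic base. 60 mm long (its x, front teeth at -x), 50 mm wide (its y, the width to grip), 34 mm high; about 120 g. The base is 12 mm high, the stone on it 38 mm wide. This point is its centre, 17 mm above its underside; z up. Loose.
- cast_green_c (a point): Dental cast: whitish stone with an arch of white teeth on a green plastic base. 60 mm long (its x, front teeth at -x), 50 mm wide (its y, the width to grip), 34 mm high; about 120 g. The base is 12 mm high, the stone on it 38 mm wide. This point is its centre, 17 mm above its underside; z up. Loose.
- tray_blue: Blue case tray, fixed, 170 (its x) x 116 mm, floor 4 mm, rim 12 mm high. Origin: centre of its underside, on the table. Grey rectangle 66 x 56 mm in the +x half (far from the robot), centre x = +38 mm, y = 0: the cast's place, its length along x. In the -x half a black plate is already fixed, top 15 mm above the table, from x = -76 to -6 mm.
- tray_yellow: Yellow case tray, fixed, 170 (its x) x 116 mm, floor 4 mm, rim 12 mm high. Origin: centre of its underside, on the table. Grey rectangle 66 x 56 mm in the +x half (far from the robot), centre x = +38 mm, y = 0: the cast's place, its length along x. White rectangle 76 x 46 mm, centre x = -41 mm, y = 0, empty: the plate's place, its length along x.
- tray_green: Green case tray, fixed, 170 (its x) x 116 mm, floor 4 mm, rim 12 mm high. Origin: centre of its underside, on the table. Grey rectangle 66 x 56 mm in the +x half (far from the robot), centre x = +38 mm, y = 0: the cast's place, its length along x. In the -x half a black plate is already fixed, top 15 mm above the table, from x = -76 to -6 mm.
- cast_plain_c (a point): Plain cast, all whitish stone with no coloured base, otherwise like the others (60 x 50 x 34 mm). This point is its centre, 17 mm above its underside. Loose; it is not wanted.
- dispenser: Fixed aluminium chute, 80 (its x) x 51 mm, 42 mm high, open on top. Origin: centre of its underside. Floor 3 mm, inside 74 x 43 mm, red lip across the front (-x, x = -40 to -37 mm) from 17 mm above the table up. Holds three black plates; only the lowest fits under the lip. Draw it straight along -x, 50 mm or more till clear (drag under 1 N); the others sink 10 mm and stay.
- plate_low_c (a point): Lowest black plate, flat bar 70 (its x) x 40 (y, grip this) x 10 mm, two bright discs on top, 35 g, loose. This point: its centre, 5 mm above its underside. At the start 28 mm in front (-x) of the dispenser's centre, underside 3 mm above the table; its front 23 mm stand free before the red lip, over bare table: grip there.
- plate_top_c (a point): Topmost plate in the dispenser, like the lowest (70 x 40 x 10 mm); a third lies under it. This point: its centre, 28 mm above the table at the start. Loose; it is to stay in the dispenser.
Not all that is in view belongs to the job. What is shaped like the part that bears plate_low_c but pink is not meant.

How it is judged:
By the outcome, as a careful person would: the job done as asked, in the order asked, and still so for the second after the job is handed in, with the robot touching nothing.
It also fails if it takes over 90 s, if anything falls off the work surface, if the arm or the gripper's body presses on something with over 40 N, if the wrist force passes 120 N, or if a joint passes its speed limit or range.

## Working session

There is one attempt and no reset: what is moved stays moved. The work goes in short steps, Python scripts to look and compute and a tool call to move; the robot and the scene stay as the last step left them, time stands still between calls to the robot, and variables do not carry over. Pictures are saved under pics/ and viewed, at most 14 in all, crops included, and the job is handed in when it is done.

Besides the shell and the picture viewer there is one more tool, called after "Call:" by a JSON object that holds its "op" and its "data". jog_arm: Moves the arm, as the interface text tells. Its arguments: {"type":"object","properties":{"deltas":{"type":"array"},"gripper":{"type":"number"},"force":{"type":"number"}},"required":["deltas"]}

```bash
mkdir -p pics; cat > h.py <<'E'
import numpy as np, cv2
from station import status, vision, order, arm
def snap(n):
    s=vision.snapshot(n); f=200/np.tan(np.radians(s['fovy'])/2)
    s['K']=np.array([[f,0,s['cx']],[0,f,s['cy']],[0,0,1.]]); s['R']=cv2.Rodrigues(np.array(s['rvec'],float))[0]; s['t']=np.array(s['tvec'],float).ravel(); s['D']=np.array(s['D'],float); return s
def save(s,name,crop=None,k=1):
    im=s['img'][:,:,::-1]
    if crop: im=im[crop[1]:crop[3],crop[0]:crop[2]]
    cv2.imwrite('pics/'+name,cv2.resize(im,None,fx=k,fy=k,interpolation=cv2.INTER_CUBIC))
def ray(s,px,z):
    u=cv2.undistortPoints(np.array(px,float).reshape(-1,1,2),s['K'],s['D']).reshape(-1,2)
    d=np.c_[u,np.ones(len(u))]@s['R']; c=-s['R'].T@s['t']
    return (c+d*((z-c[2])/d[:,2])[:,None])
def proj(s,p): return cv2.projectPoints(np.array(p,float).reshape(-1,1,3),s['R'],s['t'],s['K'],s['D'])[0].reshape(-1,2)
E
python3 - <<'E'
from h import *
for n in('top','scene'):
    s=snap(n); save(s,n+'0.png',k=1.25); print(n,s['fovy'],s['D'],-s['R'].T@s['t'],s['R'].round(2).tolist())
print(status.get_obs())
E
```

```text
top 52.90157696271242 [-0.04187041  0.          0.          0.          0.        ] [0.35141631 0.02511161 1.06548746] [[0.02, -1.0, -0.0], [-0.99, -0.02, -0.17], [0.17, 0.0, -0.99]]
scene 52.2716272106585 [-0.09734762  0.          0.          0.          0.        ] [ 1.18758914 -0.66289297  0.76059175] [[0.71, 0.71, -0.01], [0.41, -0.43, -0.8], [-0.57, 0.57, -0.59]]
{'time': 0.1, 'q': array([ 1.38760081e+00,  3.85449627e-01,  6.75937046e-03, -4.53567911e-04,
       -1.19398121e+00, -2.58627355e-01]), 'qd': array([ 0.00030319, -0.00304262,  0.00222393,  0.00053625, -0.00027856,
        0.00067564]), 'effort': array([-3.14831377e-04, -3.91686881e+01,  1.87935823e+01,  4.23196033e+00,
        1.34638353e-02, -6.72672491e-05]), 'ee_pos': array([0.2669898 , 0.56454302, 0.2385831 ]), 'tool_rot': array([ 9.75679359e-01, -2.19200512e-01, -1.75291867e-04,  9.44852765e-04]), 'force': array([0.34431077, 0.5014275 , 0.17824294]), 'moment': array([-0.02483787, -0.00966112,  0.0079604 ]), 'gripper_force': 0.0, 'width': 0.08703718658452066}
```

View pics/top0.png

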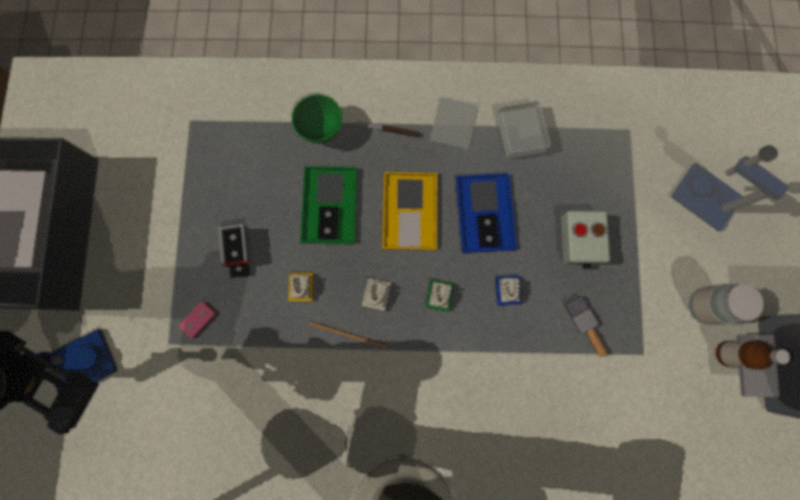

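View pics/scene0.png

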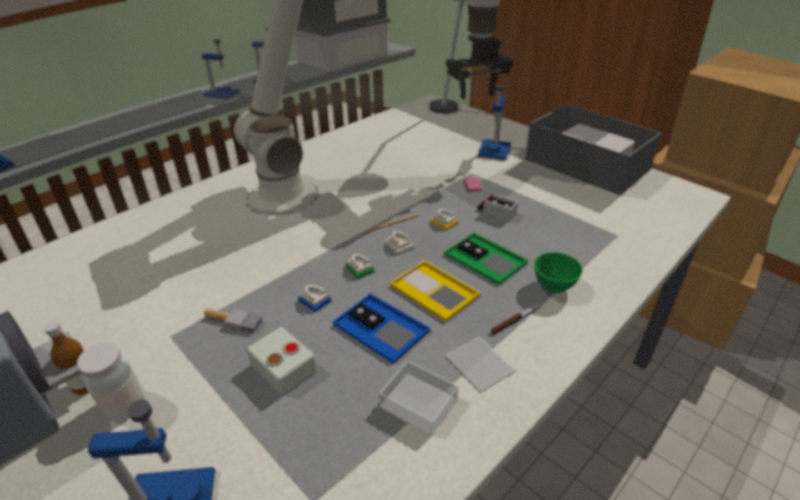

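The top view (1.25× pixels, +x up, +y left) shows the dispenser at (235,245) with the low plate sticking out at (239,269). The casts are yellow (301,287), plain (377,293), green (440,295) and blue (509,290). The trays are green (330,205), yellow (411,211) and blue (487,212). The scene view agrees.

```bash
cat >> h.py <<'E'
H={'blue':(105,130),'yellow':(18,32),'green':(50,85)}
def blobs(s,col,zfun=None,up=4,smin=110,vmin=40):
    im=cv2.resize(s['img'],None,fx=up,fy=up,interpolation=cv2.INTER_CUBIC); h=cv2.cvtColor(im,cv2.COLOR_RGB2HSV)
    m=cv2.inRange(h,(H[col][0],smin,vmin),(H[col][1],255,255))
    out=[]
    for c in cv2.findContours(m,cv2.RETR_EXTERNAL,cv2.CHAIN_APPROX_NONE)[0]:
        if cv2.contourArea(c)>60*up*up: out.append((c.reshape(-1,2)+.5)/up-.5)
    return out
def rect(s,c,z):
    p=ray(s,c,z)[:,:2]; (x,y),(w,h),a=cv2.minAreaRect((p*1000).astype(np.float32)); 
    if w<h: w,h,a=h,w,a+90
    return np.round([x,y,w,h,(a+90)%180-90],1)
E
python3 - <<'E'
from h import *
for n in('top','scene'):
  s=snap(n)
  for c in H:
    for b in blobs(s,c):
        r=rect(s,b,.012)
        if r[0]<700 and r[0]>200 and abs(r[1])<400: print(n,c,b.mean(0).round(1),r)
  if n=='top':
    save(s,'casts.png',(220,210,430,260),3.8)
    save(s,'disp.png',(150,165,230,225),8)
E
```

```text
top blue [402.6 235.5] [ 445.2 -213.8   60.1   51.1    5.1]
top blue [388.4 170.1] [ 612.6 -168.8  171.9  119.5    4.8]
top yellow [240.4 229.3] [443.1 221.7  61.9  53.7   1.3]
top yellow [327.6 168.5] [ 6.132e+02 -4.600e+00  1.746e+02  1.211e+02  4.000e-01]
top green [262.9 163.8] [6.226e+02 1.705e+02 1.701e+02 1.168e+02 2.000e-01]
scene blue [251.1 242.4] [ 460.3 -228.1   70.7   45.3   44.5]
scene blue [304.7 261.4] [ 614.8 -170.6  173.7  121.5    4.6]
scene yellow [347.7 231.7] [ 6.147e+02 -6.900e+00  1.772e+02  1.260e+02  3.000e-01]
scene yellow [355.1 178.4] [455.5 206.7  71.7  52.6  38.3]
scene green [385.6 204.2] [624.8 166.9 172.1 121.8   0. ]
```

View pics/casts.png

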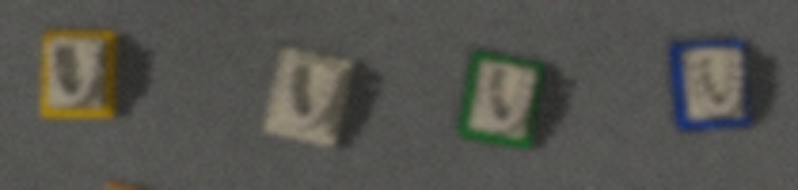

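View pics/disp.png

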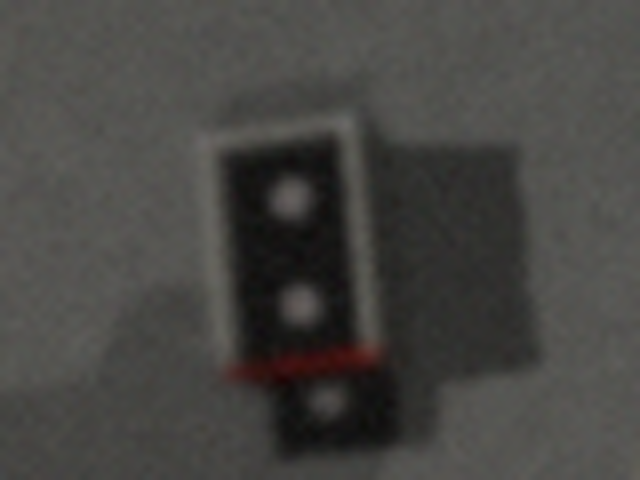

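The crops show all casts with the closed end of the arch down (−x), so the wanted heading is the tray's. In the dispenser crop, the discs are at (292,198), (300,305) and (327,400), and the plate's front edge runs from (283,458) to (398,440).

```bash
python3 - <<'E'
from h import *
s=snap('top')
for b in blobs(s,'green',smin=70,vmin=30):
    r=rect(s,b,.012)
    if abs(r[1])<400: print('green',r)
def c(pts): return [[150+x/8-.44,165+y/8-.44] for x,y in pts]
P=lambda pts,z: (ray(s,c(pts),z)[:,:2]*1000).round(1).tolist()
print('topdiscs',P([(292,198),(300,305)],.033))
print('lowdisc',P([(327,400)],.013))
print('front edge corners',P([(283,458),(398,440)],.013), 'right side',P([(398,378),(398,440)],.013))
print('chute top outline',P([(200,130),(360,112),(382,360),(228,380)],.042))
im=cv2.resize(s['img'],None,fx=8,fy=8,interpolation=cv2.INTER_CUBIC)[165*8:225*8,150*8:230*8]
g=cv2.cvtColor(im,cv2.COLOR_RGB2HSV)
# discs
gm=(im.min(2)>100).astype(np.uint8)
for i,(st,ce) in enumerate(zip(*cv2.connectedComponentsWithStats(gm)[2:4])):
    if 300<st[4]<5000: print('bright',st[4],ce.round(1),P([ce],.033),P([ce],.013))
rm=((g[:,:,1]>130)&((g[:,:,0]<10)|(g[:,:,0]>170))).astype(np.uint8)
for q in cv2.findContours(rm,0,1)[0]:
    if cv2.contourArea(q)>300:
        bx=cv2.boxPoints(cv2.minAreaRect(q)); print('red',bx.round().tolist(),P(bx,.042))
s2=snap('scene'); save(s2,'dsc.png',(360,120,440,180),8)
E
```

```text
green [432.1 -70.   62.2  52.3  -8.6]
green [6.226e+02 1.704e+02 1.731e+02 1.206e+02 2.000e-01]
green [821.  206.4 115.5 113.2  71.5]
topdiscs [[542.3, 366.8], [506.8, 361.4]]
lowdisc [[478.3, 356.5]]
front edge corners [[458.7, 369.7], [465.5, 331.9]] right side [[486.1, 333.3], [465.5, 331.9]]
chute top outline [[562.6, 395.9], [569.7, 343.6], [488.2, 330.4], [480.5, 380.0]]
red [[240.0, 353.0], [375.0, 338.0], [378.0, 374.0], [243.0, 388.0]] [[489.5, 376.9], [495.1, 333.3], [483.6, 331.2], [477.9, 374.8]]
```

View pics/dsc.png

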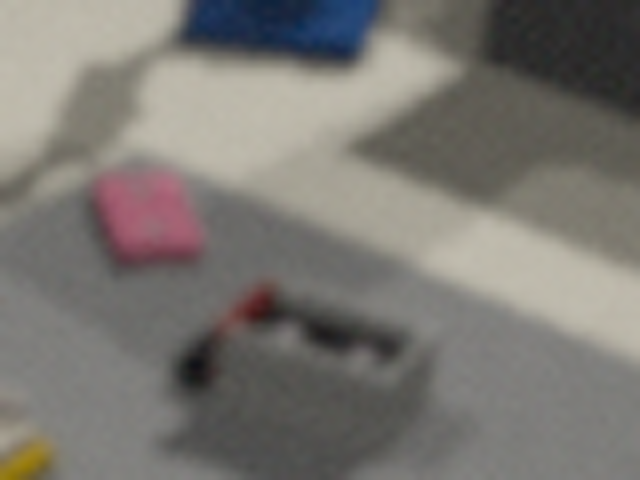

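```bash
cat > go.py <<'E'
import sys
from h import *
from scipy.spatial.transform import Rotation as Ro
o=status.get_obs(); R=Ro.from_quat(o['tool_rot'])
def rows(*tg):
    tx=R.apply([1,0,0]); print('t',round(o['time'],2),'tcp',o['ee_pos'].round(4),'yaw',np.degrees(np.arctan2(tx[1],tx[0])).round(2),'w',round(o['width'],4),'gf',round(o['gripper_force'],1),'F',o['force'].round(1))
    for x,y,z,a in tg:
        T=Ro.from_euler('z',a,degrees=True)*Ro.from_euler('x',180,degrees=True)
        d=R.inv().apply(np.array([x,y,z])/1000-o['ee_pos'])/.2; r=(R.inv()*T).as_rotvec()/(2*np.pi)
        print((x,y,z,a),np.r_[d,r].round(4).tolist())
rows(*[tuple(float(v) for v in a.split(',')) for a in sys.argv[1:]])
E
# plate grip: centre (496.5,358) -25mm along 8.9deg
python3 go.py 471.8,354.2,100,8.9
```

```text
t 0.3 tcp [0.2671 0.5648 0.2392] yaw -25.32 w 0.0869 gf 0.0 F [-0.1 -0.  -0.1]
(471.8, 354.2, 100.0, 8.9) [1.3754, 0.514, 0.6964, 0.0001, 0.0, -0.095]
```

Call:
{"op": "jog_arm", "data": {"deltas": [[0.69,0.26,0.3,0,0,-0.0475],[0.69,0.26,0.3,0,0,-0.0475],[0.69,0.26,0.3,0,0,-0.0475],[0.69,0.26,0.3,0,0,-0.0475],[0.69,0.26,0.3,0,0,-0.0475]], "gripper": 62, "force": 20}}

```text
time: 0.8
ee_pos: [0.3706, 0.4574, 0.1788]
tool_rot: [0.997, -0.073, -0.0, 0.001]
force: [-0.2, -0.1, -0.5]
width: 0.0632
gripper_force: 0.0
```

```bash
python3 go.py 471.8,354.2,100,8.9
```

```text
t 0.8 tcp [0.3706 0.4574 0.1788] yaw -8.38 w 0.0632 gf 0.0 F [-0.2 -0.1 -0.5]
(471.8, 354.2, 100.0, 8.9) [0.5758, 0.436, 0.3945, 0.0003, 0.0001, -0.048]
```

Call:
{"op": "jog_arm", "data": {"deltas": [[0.576,0.436,0.394,0,0,-0.048],[0.576,0.436,0.394,0,0,-0.048],[0.576,0.436,0.394,0,0,-0.048],[0.576,0.436,0.394,0,0,-0.048],[0.576,0.436,0.394,0,0,-0.048]]}}

```text
time: 1.3
ee_pos: [0.4718, 0.3557, 0.0999]
tool_rot: [0.997, 0.078, -0.001, 0.001]
force: [-1.1, -0.2, 0.9]
width: 0.0622
gripper_force: 0.0
```

```bash
python3 go.py 471.8,354.2,50,8.9 471.8,354.2,21.5,8.9; python3 -c "
from h import *
s=snap('top'); save(s,'d2.png',(140,150,240,225),8)
print((proj(s,[[.4718,.3542,.1-.017],[.4718,.3542,.013]])-[140,150])*8)"
```

```text
t 1.3 tcp [0.4718 0.3557 0.0999] yaw 8.95 w 0.0622 gf 0.0 F [-1.1 -0.2  0.9]
(471.8, 354.2, 50.0, 8.9) [-0.0009, 0.0071, 0.2493, 0.0002, 0.0002, 0.0001]
(471.8, 354.2, 21.5, 8.9) [-0.0007, 0.0069, 0.3918, 0.0002, 0.0002, 0.0001]
[[340.63113455 508.64311893]
 [408.81458952 536.02446406]]
```

View pics/d2.png

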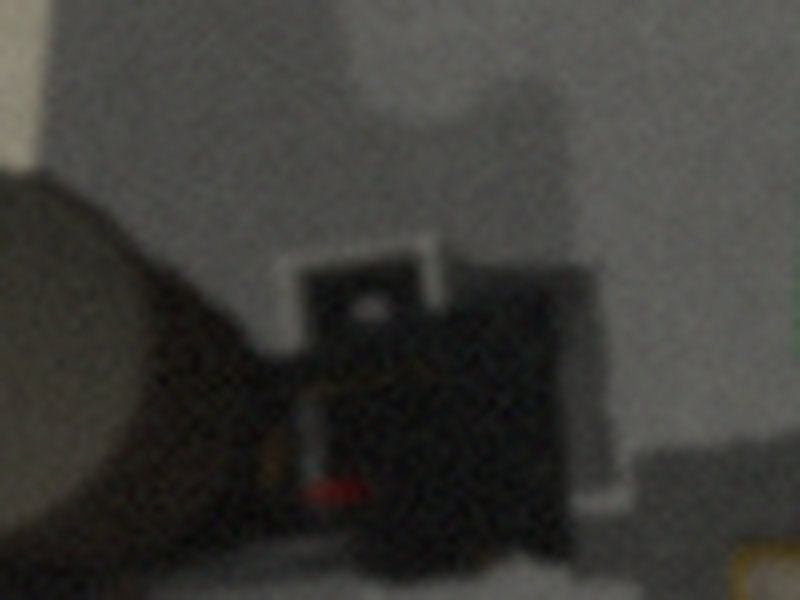

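The gripper hides the plate in this view; the wrist is at (380,470) and part of the lip shows at (335,490). I'll descend slowly and watch the force.

Call:
{"op": "jog_arm", "data": {"deltas": [[0,0.007,0.15,0,0,0],[0,0.007,0.25,0,0,0],[0,0.007,0.32,0,0,0],[0,0.007,0.37,0,0,0],[0,0.007,0.391,0,0,0]]}}

```text
time: 1.85
ee_pos: [0.471, 0.3565, 0.0227]
tool_rot: [0.997, 0.08, 0.0, -0.0]
force: [-0.6, 0.9, 0.8]
width: 0.0622
gripper_force: 0.0
```

Call:
{"op": "jog_arm", "data": {"deltas": [[0,0,0,0,0,0],[0,0,0,0,0,0]]}}

```text
time: 2.05
ee_pos: [0.4718, 0.3558, 0.0235]
tool_rot: [0.997, 0.079, 0.001, -0.001]
force: [-0.0, 0.9, -0.1]
width: 0.0624
gripper_force: 0.0
```

```bash
python3 go.py 471.8,354.2,21.5,8.9
```

```text
t 2.05 tcp [0.4718 0.3558 0.0235] yaw 9.12 w 0.0624 gf 0.0 F [-0.   0.9 -0.1]
(471.8, 354.2, 21.5, 8.9) [-0.0012, 0.008, 0.0101, -0.0002, -0.0003, 0.0006]
```

Call:
{"op": "jog_arm", "data": {"deltas": [[0,0.004,0.01,0,0,0],[0,0.004,0.01,0,0,0]]}}

```text
time: 2.25
ee_pos: [0.4717, 0.3541, 0.0209]
tool_rot: [0.997, 0.079, 0.0, -0.0]
force: [-0.2, -0.2, -0.4]
width: 0.0617
gripper_force: 0.0
```

Call:
{"op": "jog_arm", "data": {"deltas": [[0,0,0,0,0,0],[0,0,0,0,0,0],[0,0,0,0,0,0],[0,0,0,0,0,0],[0,0,0,0,0,0]], "gripper": 30, "force": 8}}

```text
time: 2.75
ee_pos: [0.4717, 0.3544, 0.0206]
tool_rot: [0.997, 0.079, 0.0, -0.0]
force: [-1.2, 1.2, 0.1]
width: 0.0404
gripper_force: 8.0
```

```bash
python3 go.py 410,344.5,22,8.9
```

```text
t 2.75 tcp [0.4717 0.3544 0.0206] yaw 9.07 w 0.0404 gf 8.0 F [-1.2  1.2  0.1]
(410.0, 344.5, 22.0, 8.9) [-0.3124, -0.0, -0.007, -0.0001, -0.0001, 0.0005]
```

Call:
{"op": "jog_arm", "data": {"deltas": [[-0.06,0,0,0,0,0],[-0.12,0,0,0,0,0],[-0.19,0,0,0,0,0],[-0.25,0,0,0,0,0],[-0.32,0,0,0,0,0]], "force": 15}}

```text
time: 3.25
ee_pos: [0.4069, 0.3433, 0.0205]
tool_rot: [0.997, 0.079, -0.0, 0.0]
force: [0.2, 1.0, -0.6]
width: 0.0399
gripper_force: 14.9
```

Call:
{"op": "jog_arm", "data": {"deltas": [[0,0,0,0,0,0],[0,0,-0.15,0,0,0],[0,0,-0.3,0,0,0],[0,0,-0.45,0,0,0],[0,0,-0.45,0,0,0]]}}

```text
time: 3.75
ee_pos: [0.4103, 0.3463, 0.1149]
tool_rot: [0.997, 0.08, 0.003, -0.003]
force: [0.1, 0.6, -0.5]
width: 0.0398
gripper_force: 14.9
```

```bash
python3 go.py 410,344.5,110,8.9;  python3 -c "
from h import *
s=snap('top'); save(s,'d3.png',(140,150,290,260),5)"
```

```text
t 3.75 tcp [0.4103 0.3463 0.1149] yaw 9.14 w 0.0398 gf 14.9 F [ 0.1  0.6 -0.5]
(410.0, 344.5, 110.0, 8.9) [-0.0032, 0.0089, 0.0245, -0.001, -0.0011, 0.0007]
```

View pics/d3.png

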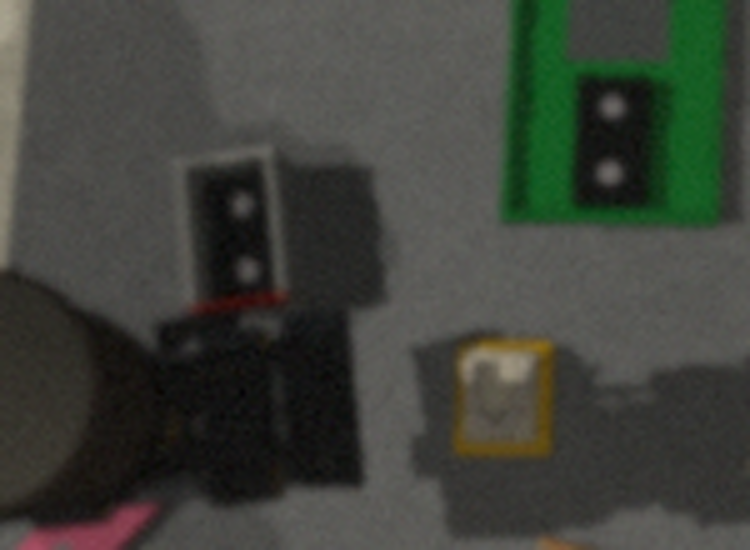

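The lowest plate is held. The other two have sunk and stay in the chute, with their discs at (241,204) and (247,270).

```bash
python3 go.py 480,165,110,5 548.6,-5.2,110,0.4
```

```text
t 3.8 tcp [0.4092 0.3451 0.1127] yaw 9.08 w 0.0402 gf 14.9 F [ 0.4  0.3 -1.6]
(480.0, 165.0, 110.0, 5.0) [0.2074, 0.9449, 0.0106, -0.0006, -0.0005, 0.0113]
(548.6, -5.2, 110.0, 0.4) [0.4118, 1.8394, 0.008, -0.0006, -0.0005, 0.0241]
```

Call:
{"op": "jog_arm", "data": {"deltas": [[0.207,0.945,0.01,0,0,0.0113],[0.207,0.945,0.01,0,0,0.0113],[0.207,0.945,0.01,0,0,0.0113],[0.207,0.945,0.01,0,0,0.0113],[0.207,0.945,0.01,0,0,0.0113]]}}

```text
time: 4.3
ee_pos: [0.4788, 0.1591, 0.1069]
tool_rot: [0.999, 0.04, -0.002, 0.001]
force: [0.2, -0.7, -0.8]
width: 0.0395
gripper_force: 14.9
```

```bash
python3 go.py 548.6,-5.2,110,0.4
```

```text
t 4.3 tcp [0.4788 0.1591 0.1069] yaw 4.62 w 0.0395 gf 14.9 F [ 0.2 -0.7 -0.8]
(548.6, -5.2, 110.0, 0.4) [0.2819, 0.8468, -0.0148, 0.0004, 0.0006, 0.0117]
```

Call:
{"op": "jog_arm", "data": {"deltas": [[0.28,0.84,-0.01,0,0,0.0117],[0.28,0.84,-0.01,0,0,0.0117],[0.28,0.84,-0.01,0,0,0.0117],[0.28,0.84,-0.01,0,0,0.0117],[0.28,0.84,-0.01,0,0,0.0117]]}}

```text
time: 4.8
ee_pos: [0.5498, -0.0012, 0.109]
tool_rot: [1.0, 0.005, -0.001, 0.0]
force: [-0.6, 0.3, -1.2]
width: 0.0397
gripper_force: 14.9
```

Call:
{"op": "jog_arm", "data": {"deltas": [[0,0,0,0,0,0],[0,0,0,0,0,0],[0,0,0,0,0,0]]}}

```text
time: 5.1
ee_pos: [0.549, 0.0025, 0.1103]
tool_rot: [1.0, 0.008, -0.0, 0.0]
force: [-0.3, 0.3, -0.6]
width: 0.0399
gripper_force: 14.9
```

```bash
python3 go.py 548.6,-5.2,35,0.4 548.6,-5.2,22,0.4; python3 -c "
from h import *
s=snap('top')
R=s
gm=cv2.resize(s['img'],None,fx=4,fy=4,interpolation=cv2.INTER_CUBIC); save(s,'d4.png',(270,110,390,200),6.5)
print('rect white corners crop px',((proj(s,[[.6146-.041+a*.038*1,-.0047+b*.023,.004] for a in(-1,1) for b in(-1,1)])-[270,110])*6.5).round())
print('plate top corner expected',((proj(s,[[.5736+a*.035,-.005+b*.020,.1*1+.0] for a in(-1,1) for b in(-1,1)])-[270,110])*6.5).round())"
```

```text
t 5.1 tcp [0.549  0.0025 0.1103] yaw 0.89 w 0.0399 gf 14.9 F [-0.3  0.3 -0.6]
(548.6, -5.2, 35.0, 0.4) [-0.0026, 0.0385, 0.3765, 0.0, 0.0001, 0.0014]
(548.6, -5.2, 22.0, 0.4) [-0.0025, 0.0385, 0.4415, 0.0, 0.0001, 0.0014]
rect white corners crop px [[427. 565.]
 [316. 563.]
 [429. 386.]
 [319. 384.]]
plate top corner expected [[433. 514.]
 [327. 512.]
 [436. 334.]
 [331. 331.]]
```

View pics/d4.png

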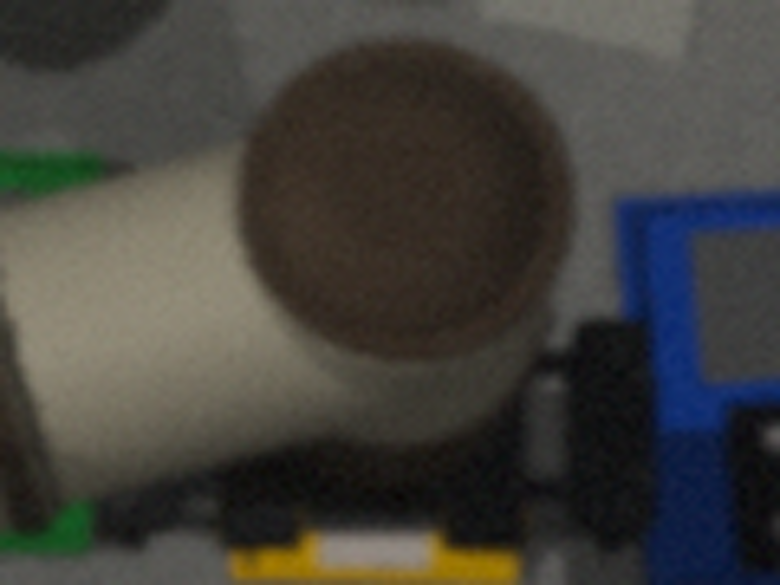

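The arm hides the plate, but the white rectangle's near edge, at (315–435, 569), matches the predicted spot. Descending.

Call:
{"op": "jog_arm", "data": {"deltas": [[-0.002,0.038,0.1,0,0,0.0014],[-0.002,0.038,0.2,0,0,0.0014],[-0.002,0.038,0.3,0,0,0.0014],[-0.002,0.038,0.37,0,0,0.0014],[-0.002,0.038,0.37,0,0,0.0014]]}}

```text
time: 5.65
ee_pos: [0.5476, -0.0058, 0.0347]
tool_rot: [1.0, 0.003, -0.002, 0.0]
force: [0.5, -0.1, -1.1]
width: 0.0399
gripper_force: 14.9
```

Call:
{"op": "jog_arm", "data": {"deltas": [[0,0,0,0,0,0],[0,0,0,0,0,0],[0,0,0,0,0,0]]}}

```text
time: 5.95
ee_pos: [0.5499, -0.0059, 0.0376]
tool_rot: [1.0, 0.003, 0.001, -0.0]
force: [0.3, 0.6, -1.1]
width: 0.0398
gripper_force: 14.9
```

```bash
python3 go.py 548.6,-5.2,25,0.4 548.6,-5.2,22,0.4
```

```text
t 5.95 tcp [ 0.5499 -0.0059  0.0376] yaw 0.3 w 0.0398 gf 14.9 F [ 0.3  0.6 -1.1]
(548.6, -5.2, 25.0, 0.4) [-0.0064, -0.0036, 0.0628, -0.0001, -0.0003, -0.0003]
(548.6, -5.2, 22.0, 0.4) [-0.0064, -0.0036, 0.0778, -0.0001, -0.0003, -0.0003]
```

Call:
{"op": "jog_arm", "data": {"deltas": [[-0.004,-0.002,0.03,0,0,0],[-0.004,-0.002,0.055,0,0,0],[-0.004,-0.002,0.065,0,0,0],[-0.004,-0.002,0.065,0,0,0],[-0.004,-0.002,0.065,0,0,0]]}}

```text
time: 6.45
ee_pos: [0.5485, -0.0059, 0.0234]
tool_rot: [1.0, 0.002, -0.0, 0.0]
force: [0.1, -0.7, -0.3]
width: 0.04
gripper_force: 14.9
```

```bash
python3 go.py 548.6,-5.2,22,0.4
```

```text
t 6.45 tcp [ 0.5485 -0.0059  0.0234] yaw 0.28 w 0.04 gf 14.9 F [ 0.1 -0.7 -0.3]
(548.6, -5.2, 22.0, 0.4) [0.0008, -0.0034, 0.0071, 0.0, 0.0, -0.0003]
```

Call:
{"op": "jog_arm", "data": {"deltas": [[0,-0.002,0.004,0,0,0],[0,-0.002,0.007,0,0,0],[0,-0.002,0.009,0,0,0],[0,-0.002,0.01,0,0,0],[0,-0.002,0.01,0,0,0]]}}

```text
time: 6.95
ee_pos: [0.5484, -0.0054, 0.0216]
tool_rot: [1.0, 0.002, 0.0, -0.0]
force: [-0.5, -0.2, -0.5]
width: 0.0399
gripper_force: 14.9
```

Call:
{"op": "jog_arm", "data": {"deltas": [[0,0,0.003,0,0,0],[0,0,0.005,0,0,0],[0,0,0.005,0,0,0]]}}

```text
time: 7.25
ee_pos: [0.5485, -0.0054, 0.0215]
tool_rot: [1.0, 0.003, 0.0, 0.0]
force: [-2.6, 0.1, 7.8]
width: 0.0399
gripper_force: 14.9
```

Call:
{"op": "jog_arm", "data": {"deltas": [[0,0,0,0,0,0],[0,0,0,0,0,0],[0,0,0,0,0,0]]}}

```text
time: 7.55
ee_pos: [0.5485, -0.0054, 0.0216]
tool_rot: [1.0, 0.003, 0.0, 0.0]
force: [-2.2, 0.7, 7.4]
width: 0.0404
gripper_force: 14.9
```

Contact at 7.5 N, so the plate is on the tray floor. Releasing gently, then going up.

Call:
{"op": "jog_arm", "data": {"deltas": [[0,0,-0.002,0,0,0],[0,0,-0.002,0,0,0],[0,0,-0.002,0,0,0],[0,0,-0.002,0,0,0]], "gripper": 56}}

```text
time: 7.95
ee_pos: [0.5493, -0.0051, 0.0215]
tool_rot: [1.0, 0.003, 0.001, -0.0]
force: [0.3, 1.6, 4.1]
width: 0.055
gripper_force: 2.4
```

Call:
{"op": "jog_arm", "data": {"deltas": [[0,0,-0.1,0,0,0],[0,0,-0.25,0,0,0],[0,0,-0.45,0,0,0],[0,0,-0.45,0,0,0],[0,0,-0.45,0,0,0]]}}

```text
time: 8.45
ee_pos: [0.5482, -0.0055, 0.1112]
tool_rot: [1.0, 0.002, 0.0, -0.0]
force: [-0.9, -1.2, 0.1]
width: 0.056
gripper_force: 0.0
```

```bash
python3 go.py 443.6,222.8,110,1.3
```

```text
t 8.45 tcp [ 0.5482 -0.0055  0.1112] yaw 0.25 w 0.056 gf 0.0 F [-0.9 -1.2  0.1]
(443.6, 222.8, 110.0, 1.3) [-0.5182, -1.1437, 0.0066, -0.0001, -0.0001, -0.0029]
```

Call:
{"op": "jog_arm", "data": {"deltas": [[-0.42,-0.95,0,0,0,-0.003],[-0.42,-0.95,0,0,0,-0.003],[-0.42,-0.95,0,0,0,-0.003],[-0.42,-0.95,0,0,0,-0.003],[-0.42,-0.95,0,0,0,-0.003]], "gripper": 70}}

```text
time: 8.95
ee_pos: [0.461, 0.187, 0.1094]
tool_rot: [1.0, 0.015, -0.001, 0.001]
force: [-0.4, 0.2, 0.0]
width: 0.0694
gripper_force: 0.0
```

```bash
python3 go.py 443.6,222.8,110,1.3; python3 -c "
from h import *
s=snap('top'); save(s,'d5.png',(290,120,370,210),6)
print('rect white crop px',((proj(s,[[.6146-.041+a*.038*1,-.0047+b*.023,.004] for a in(-1,1) for b in(-1,1)])-[290,120])*6).round())
print('plate',((proj(s,[[.5736+a*.035*1,-.0047+b*.020,.014] for a in(-1,1) for b in(-1,1)])-[290,120])*6).round())"
```

```text
t 8.95 tcp [0.461  0.187  0.1094] yaw 1.67 w 0.0694 gf 0.0 F [-0.4  0.2  0. ]
(443.6, 222.8, 110.0, 1.3) [-0.0816, -0.1815, -0.0032, 0.0003, 0.0004, 0.001]
rect white crop px [[274. 462.]
 [171. 460.]
 [276. 296.]
 [175. 294.]]
plate [[269. 451.]
 [178. 449.]
 [271. 297.]
 [182. 295.]]
```

View pics/d5.png

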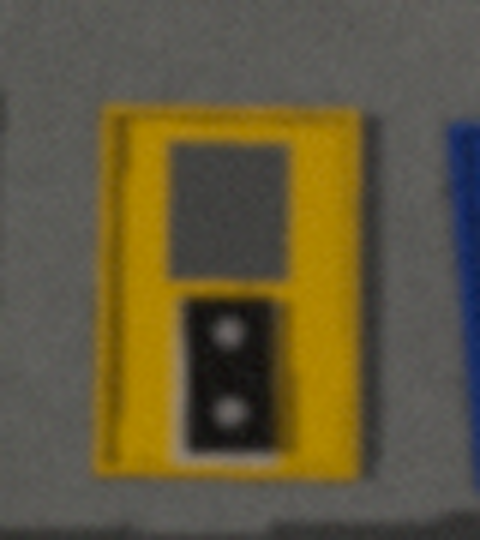

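The plate lies inside the white rectangle, discs at (229,331) and (229,411), with even margins. The grey rectangle spans (169–290, 145–279). I'll take the grey rectangles directly as targets.

```bash
cat > grey.py <<'E'
from h import *
def grey(s):
    up=4; im=cv2.resize(s['img'],None,fx=up,fy=up,interpolation=cv2.INTER_CUBIC); h=cv2.cvtColor(im,cv2.COLOR_RGB2HSV)
    for col in H:
        for b in blobs(s,col,smin=90):
            r=rect(s,b,.012)
            if not(150<r[2]<190 and 105<r[3]<135): continue
            m=np.zeros(h.shape[:2],np.uint8); cv2.fillPoly(m,[cv2.convexHull(((b+.5)*up-.5).astype(np.int32))],255)
            g=cv2.inRange(h,(0,0,45),(180,95,140))&m
            for c in cv2.findContours(g,cv2.RETR_EXTERNAL,cv2.CHAIN_APPROX_NONE)[0]:
                q=rect(s,(c.reshape(-1,2)+.5)/up-.5,.004)
                if q[2]>45 and q[3]>40: print(col,'tray',r,'grey',q)
if __name__=='__main__': grey(snap('top'))
E
python3 grey.py
```

```text
blue tray [ 612.7 -168.7  173.1  120.7    4.8] grey [ 651.4 -165.7   64.3   53.9    4.7]
yellow tray [ 6.134e+02 -4.500e+00  1.757e+02  1.221e+02  1.000e-01] grey [ 6.519e+02 -3.800e+00  6.170e+01  5.120e+01 -2.000e-01]
green tray [6.216e+02 1.706e+02 1.748e+02 1.183e+02 1.000e-01] grey [661.5 171.7  65.5  55.6   0. ]
```

Call:
{"op": "jog_arm", "data": {"deltas": [[-0.082,-0.18,0,0,0,0.001],[-0.082,-0.18,0,0,0,0.001],[-0.082,-0.18,0,0,0,0.001],[-0.082,-0.18,0,0,0,0.001],[-0.082,-0.18,0,0,0,0.001]]}}

```text
time: 9.55
ee_pos: [0.4465, 0.2184, 0.1106]
tool_rot: [1.0, 0.008, -0.0, 0.0]
force: [-0.7, -0.3, 0.4]
width: 0.0698
gripper_force: 0.0
```

```bash
python3 go.py 443.6,222.8,21,1.3
```

```text
t 9.55 tcp [0.4465 0.2184 0.1106] yaw 0.88 w 0.0698 gf 0.0 F [-0.7 -0.3  0.4]
(443.6, 222.8, 21.0, 1.3) [-0.014, -0.0225, 0.448, 0.0001, 0.0001, -0.0012]
```

Call:
{"op": "jog_arm", "data": {"deltas": [[-0.014,-0.022,0.1,0,0,-0.001],[-0.014,-0.022,0.2,0,0,-0.001],[-0.014,-0.022,0.3,0,0,-0.001],[-0.014,-0.022,0.4,0,0,-0.001],[-0.014,-0.022,0.445,0,0,-0.001]]}}

```text
time: 10.05
ee_pos: [0.4429, 0.2225, 0.0203]
tool_rot: [1.0, 0.011, -0.001, 0.001]
force: [-1.2, -0.6, -0.3]
width: 0.0703
gripper_force: 0.0
```

Call:
{"op": "jog_arm", "data": {"deltas": [[0,0,0,0,0,0],[0,0,0,0,0,0],[0,0,0,0,0,0]]}}

```text
time: 10.35
ee_pos: [0.444, 0.2245, 0.0229]
tool_rot: [1.0, 0.012, 0.001, -0.001]
force: [-0.3, -0.1, 0.9]
width: 0.0697
gripper_force: 0.0
```

```bash
python3 go.py 443.6,222.8,21,1.3
```

```text
t 10.35 tcp [0.444  0.2245 0.0229] yaw 1.36 w 0.0697 gf 0.0 F [-0.3 -0.1  0.9]
(443.6, 222.8, 21.0, 1.3) [-0.0023, 0.0083, 0.0095, -0.0002, -0.0003, 0.0002]
```

Call:
{"op": "jog_arm", "data": {"deltas": [[-0.002,0.008,0.01,0,0,0],[-0.002,0.008,0.01,0,0,0],[-0.002,0.008,0.01,0,0,0]]}}

```text
time: 10.65
ee_pos: [0.443, 0.2225, 0.0203]
tool_rot: [1.0, 0.012, 0.0, -0.0]
force: [0.2, -0.8, -0.8]
width: 0.07
gripper_force: 0.0
```

Call:
{"op": "jog_arm", "data": {"deltas": [[0,0,0,0,0,0],[0,0,0,0,0,0],[0,0,0,0,0,0],[0,0,0,0,0,0],[0,0,0,0,0,0]], "gripper": 40, "force": 20}}

```text
time: 11.15
ee_pos: [0.443, 0.2226, 0.02]
tool_rot: [1.0, 0.012, 0.0, -0.0]
force: [-0.4, 1.9, 0.3]
width: 0.0498
gripper_force: 20.0
```

Call:
{"op": "jog_arm", "data": {"deltas": [[0,0,-0.05,0,0,0],[0,0,-0.2,0,0,0],[0,0,-0.4,0,0,0],[0,0,-0.5,0,0,0],[0,0,-0.5,0,0,0]]}}

```text
time: 11.65
ee_pos: [0.4446, 0.2238, 0.1236]
tool_rot: [1.0, 0.012, 0.003, -0.003]
force: [0.8, -0.1, -1.0]
width: 0.0498
gripper_force: 20.0
```

```bash
python3 go.py 560,90,120,0.8 652.2,-4.1,120,.2
```

```text
t 11.65 tcp [0.4446 0.2238 0.1236] yaw 1.39 w 0.0498 gf 20.0 F [ 0.8 -0.1 -1. ]
(560.0, 90.0, 120.0, 0.8) [0.5607, 0.6831, 0.018, -0.0008, -0.001, 0.0017]
(652.2, -4.1, 120.0, 0.2) [1.0101, 1.1647, 0.0183, -0.0008, -0.001, 0.0033]
```

Call:
{"op": "jog_arm", "data": {"deltas": [[0.56,0.68,0,0,0,0.0017],[0.56,0.68,0,0,0,0.0017],[0.56,0.68,0,0,0,0.0017],[0.56,0.68,0,0,0,0.0017],[0.56,0.68,0,0,0,0.0017]]}}

```text
time: 12.15
ee_pos: [0.559, 0.0863, 0.1182]
tool_rot: [1.0, 0.004, -0.001, 0.001]
force: [-0.4, 0.8, -1.7]
width: 0.0497
gripper_force: 20.0
```

```bash
python3 go.py 651.6,-4.1,120,.2
```

```text
t 12.15 tcp [0.559  0.0863 0.1182] yaw 0.47 w 0.0497 gf 20.0 F [-0.4  0.8 -1.7]
(651.6, -4.1, 120.0, 0.2) [0.4592, 0.4558, -0.0095, 0.0002, 0.0004, 0.0007]
```

Call:
{"op": "jog_arm", "data": {"deltas": [[0.46,0.455,0,0,0,0.0007],[0.46,0.455,0,0,0,0.0007],[0.46,0.455,0,0,0,0.0007],[0.46,0.455,0,0,0,0.0007],[0.46,0.455,0,0,0,0.0007]]}}

```text
time: 12.65
ee_pos: [0.6501, -0.0006, 0.1182]
tool_rot: [1.0, 0.004, -0.002, 0.0]
force: [0.1, 1.3, -0.4]
width: 0.0502
gripper_force: 20.0
```

Call:
{"op": "jog_arm", "data": {"deltas": [[0,0,0,0,0,0],[0,0,0,0,0,0],[0,0,0,0,0,0]]}}

```text
time: 12.95
ee_pos: [0.6508, 0.0004, 0.1202]
tool_rot: [1.0, 0.005, -0.0, -0.0]
force: [0.8, -0.1, -1.3]
width: 0.0497
gripper_force: 20.0
```

```bash
python3 go.py 651.6,-4.1,35,.2
```

```text
t 12.95 tcp [6.508e-01 4.000e-04 1.202e-01] yaw 0.58 w 0.0497 gf 20.0 F [ 0.8 -0.1 -1.3]
(651.6, -4.1, 35.0, 0.2) [0.0037, 0.0225, 0.4261, -0.0, 0.0, 0.0011]
```

Call:
{"op": "jog_arm", "data": {"deltas": [[0.004,0.022,0.1,0,0,0.001],[0.004,0.022,0.2,0,0,0.001],[0.004,0.022,0.3,0,0,0.001],[0.004,0.022,0.4,0,0,0.001],[0.004,0.022,0.43,0,0,0.001]]}}

```text
time: 13.45
ee_pos: [0.6504, -0.0047, 0.0318]
tool_rot: [1.0, 0.001, -0.002, 0.0]
force: [0.1, 0.2, -1.1]
width: 0.0497
gripper_force: 20.0
```

Call:
{"op": "jog_arm", "data": {"deltas": [[0,0,0,0,0,0],[0,0,0,0,0,0],[0,0,0,0,0,0]]}}

```text
time: 13.75
ee_pos: [0.6531, -0.0047, 0.0354]
tool_rot: [1.0, 0.001, 0.001, -0.0]
force: [-0.7, -0.6, -1.8]
width: 0.05
gripper_force: 20.0
```

```bash
python3 go.py 651.6,-4.1,25,.2
```

```text
t 13.75 tcp [ 0.6531 -0.0047  0.0354] yaw 0.17 w 0.05 gf 20.0 F [-0.7 -0.6 -1.8]
(651.6, -4.1, 25.0, 0.2) [-0.0078, -0.003, 0.0522, -0.0001, -0.0004, -0.0001]
```

Call:
{"op": "jog_arm", "data": {"deltas": [[-0.004,-0.002,0.02,0,0,0],[-0.004,-0.002,0.035,0,0,0],[-0.004,-0.002,0.044,0,0,0],[-0.004,-0.002,0.046,0,0,0],[-0.004,-0.002,0.046,0,0,0]]}}

```text
time: 14.25
ee_pos: [0.6513, -0.0047, 0.0246]
tool_rot: [1.0, 0.001, -0.0, 0.0]
force: [-0.2, 1.1, -1.6]
width: 0.05
gripper_force: 20.0
```

```bash
python3 go.py 651.6,-4.1,24,.2
```

```text
t 14.25 tcp [ 0.6513 -0.0047  0.0246] yaw 0.14 w 0.05 gf 20.0 F [-0.2  1.1 -1.6]
(651.6, -4.1, 24.0, 0.2) [0.0013, -0.0028, 0.0029, 0.0, 0.0, -0.0002]
```

Call:
{"op": "jog_arm", "data": {"deltas": [[0,-0.002,0.003,0,0,0],[0,-0.002,0.006,0,0,0],[0,-0.002,0.006,0,0,0],[0,-0.002,0.006,0,0,0]]}}

```text
time: 14.65
ee_pos: [0.6516, -0.0041, 0.024]
tool_rot: [1.0, 0.001, 0.0, -0.0]
force: [-2.0, 1.3, 1.2]
width: 0.0497
gripper_force: 20.0
```

Call:
{"op": "jog_arm", "data": {"deltas": [[0,0,0.001,0,0,0],[0,0,0.001,0,0,0],[0,0,0.001,0,0,0],[0,0,0.001,0,0,0],[0,0,0.001,0,0,0]], "gripper": 66}}

```text
time: 15.15
ee_pos: [0.6514, -0.0042, 0.0233]
tool_rot: [1.0, 0.001, 0.0, 0.0]
force: [0.2, 0.0, 0.5]
width: 0.0653
gripper_force: 0.0
```

Call:
{"op": "jog_arm", "data": {"deltas": [[0,0,-0.1,0,0,0],[0,0,-0.25,0,0,0],[0,0,-0.45,0,0,0],[0,0,-0.45,0,0,0],[0,0,-0.45,0,0,0]], "gripper": 70}}

```text
time: 15.65
ee_pos: [0.6519, -0.004, 0.1147]
tool_rot: [1.0, 0.001, 0.001, -0.0]
force: [0.2, 0.2, -1.0]
width: 0.0697
gripper_force: 0.0
```

```bash
python3 go.py 550,-38,110,-5 432.5,-70.5,110,-8.6
```

```text
t 15.65 tcp [ 0.6519 -0.004   0.1147] yaw 0.13 w 0.0697 gf 0.0 F [ 0.2  0.2 -1. ]
(550.0, -38.0, 110.0, -5.0) [-0.5099, 0.1688, 0.022, -0.0002, -0.0004, 0.0142]
(432.5, -70.5, 110.0, -8.6) [-1.0978, 0.33, 0.0202, -0.0002, -0.0004, 0.0242]
```

Call:
{"op": "jog_arm", "data": {"deltas": [[-0.95,0.29,0,0,0,0.0242],[-0.95,0.29,0,0,0,0.0242],[-0.95,0.29,0,0,0,0.0242],[-0.95,0.29,0,0,0,0.0242],[-0.95,0.29,0,0,0,0.0242]]}}

```text
time: 16.15
ee_pos: [0.4523, -0.0646, 0.111]
tool_rot: [0.997, -0.076, -0.006, 0.001]
force: [1.0, -0.2, 0.5]
width: 0.0697
gripper_force: 0.0
```

```bash
python3 go.py 432.5,-70.5,110,-8.6; python3 - <<'E'
from h import *
import grey
s=snap('top'); save(s,'d6.png',(290,120,370,210),6); grey.grey(s)
for b in blobs(s,'yellow',smin=90): print(rect(s,b,.012))
E
```

```text
t 16.15 tcp [ 0.4523 -0.0646  0.111 ] yaw -8.76 w 0.0697 gf 0.0 F [ 1.  -0.2  0.5]
(432.5, -70.5, 110.0, -8.6) [-0.0935, 0.0443, 0.0061, 0.0003, 0.0017, -0.0004]
blue tray [ 612.7 -168.8  172.9  120.9    4.9] grey [ 651.5 -165.7   64.3   53.9    4.8]
yellow tray [ 6.224e+02 -4.700e+00  1.572e+02  1.223e+02  3.000e-01] grey [581.1  10.5  97.1  53.7 -78.1]
green tray [ 6.225e+02  1.703e+02  1.719e+02  1.188e+02 -1.000e-01] grey [ 6.616e+02  1.711e+02  6.650e+01  5.670e+01 -2.000e-01]
[ 6.224e+02 -4.700e+00  1.572e+02  1.223e+02  3.000e-01]
```

View pics/d6.png

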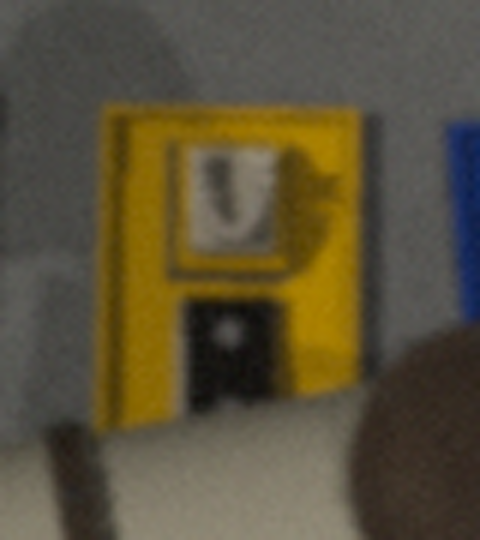

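The yellow cast sits on its grey rectangle, stone spanning (187–277, 148–255), with a grey margin left and below as the viewing angle predicts. Next is the green cast.

Call:
{"op": "jog_arm", "data": {"deltas": [[-0.093,0.044,0,0,0,0],[-0.093,0.044,0,0,0,0],[-0.093,0.044,0,0,0,0],[-0.093,0.044,0,0,0,0],[-0.093,0.044,0,0,0,0]]}}

```text
time: 16.7
ee_pos: [0.4428, -0.0683, 0.1132]
tool_rot: [0.997, -0.075, 0.0, 0.0]
force: [0.4, 0.2, -0.5]
width: 0.0702
gripper_force: 0.0
```

```bash
python3 go.py 432.5,-70.5,21,-8.6
```

```text
t 16.7 tcp [ 0.4428 -0.0683  0.1132] yaw -8.55 w 0.0702 gf 0.0 F [ 0.4  0.2 -0.5]
(432.5, -70.5, 21.0, -8.6) [-0.0496, 0.0185, 0.4608, 0.0, -0.0, 0.0001]
```

Call:
{"op": "jog_arm", "data": {"deltas": [[-0.05,0.0185,0.05,0,0,0],[-0.05,0.0185,0.15,0,0,0],[-0.05,0.0185,0.25,0,0,0],[-0.05,0.0185,0.25,0,0,0],[-0.05,0.0185,0.25,0,0,0]]}}

```text
time: 17.2
ee_pos: [0.432, -0.0707, 0.0634]
tool_rot: [0.997, -0.075, -0.0, 0.0]
force: [0.0, 0.3, 0.1]
width: 0.0699
gripper_force: 0.0
```

```bash
python3 go.py 432.5,-70.5,21,-8.6
```

```text
t 17.2 tcp [ 0.432  -0.0707  0.0634] yaw -8.55 w 0.0699 gf 0.0 F [0.  0.3 0.1]
(432.5, -70.5, 21.0, -8.6) [0.0026, -0.0014, 0.212, 0.0001, 0.0001, 0.0002]
```

Call:
{"op": "jog_arm", "data": {"deltas": [[0.002,0,0.1,0,0,0],[0.002,0,0.18,0,0,0],[0.002,0,0.212,0,0,0],[0.002,0,0.212,0,0,0],[0.002,0,0.212,0,0,0]]}}

```text
time: 17.7
ee_pos: [0.4326, -0.0707, 0.0217]
tool_rot: [0.997, -0.075, 0.001, -0.0]
force: [0.1, -0.5, 0.0]
width: 0.0701
gripper_force: 0.0
```

Call:
{"op": "jog_arm", "data": {"deltas": [[0,0,0,0,0,0],[0,0,0,0,0,0],[0,0,0,0,0,0],[0,0,0,0,0,0],[0,0,0,0,0,0]], "gripper": 40, "force": 20}}

```text
time: 18.2
ee_pos: [0.4321, -0.0708, 0.0213]
tool_rot: [0.997, -0.075, 0.0, -0.0]
force: [-0.7, 0.4, 3.9]
width: 0.0496
gripper_force: 20.0
```

Call:
{"op": "jog_arm", "data": {"deltas": [[0,0,-0.05,0,0,0],[0,0,-0.2,0,0,0],[0,0,-0.4,0,0,0],[0,0,-0.5,0,0,0],[0,0,-0.5,0,0,0]]}}

```text
time: 18.7
ee_pos: [0.4337, -0.0706, 0.1243]
tool_rot: [0.997, -0.075, 0.004, -0.001]
force: [0.2, 0.4, -1.7]
width: 0.0498
gripper_force: 20.0
```

```bash
python3 go.py 550,60,120,-4 661.6,171.7,120,.1
```

```text
t 18.7 tcp [ 0.4337 -0.0706  0.1243] yaw -8.55 w 0.0498 gf 20.0 F [ 0.2  0.4 -1.7]
(550.0, 60.0, 120.0, -4.0) [0.4777, -0.7319, 0.0265, -0.0003, -0.0012, -0.0126]
(661.6, 171.7, 120.0, 0.1) [0.9465, -1.3672, 0.0314, -0.0003, -0.0012, -0.024]
```

Call:
{"op": "jog_arm", "data": {"deltas": [[0.66,-0.98,0.01,0,0,-0.024],[0.66,-0.98,0.01,0,0,-0.024],[0.66,-0.98,0.01,0,0,-0.024],[0.66,-0.98,0.01,0,0,-0.024],[0.66,-0.98,0.01,0,0,-0.024]]}}

```text
time: 19.2
ee_pos: [0.5925, 0.1053, 0.1173]
tool_rot: [1.0, 0.001, -0.001, 0.0]
force: [0.2, 0.6, -1.3]
width: 0.0499
gripper_force: 20.0
```

Call:
{"op": "jog_arm", "data": {"deltas": [[0,0,0,0,0,0],[0,0,0,0,0,0]]}}

```text
time: 19.4
ee_pos: [0.5903, 0.1034, 0.1169]
tool_rot: [1.0, 0.001, -0.002, 0.001]
force: [-0.4, -0.8, -2.2]
width: 0.0497
gripper_force: 20.0
```

```bash
python3 go.py 661.3,171.7,120,.1
```

```text
t 19.4 tcp [0.5903 0.1034 0.1169] yaw 0.09 w 0.0497 gf 20.0 F [-0.4 -0.8 -2.2]
(661.3, 171.7, 120.0, 0.1) [0.3553, -0.3408, -0.0176, 0.0002, 0.0007, -0.0]
```

Call:
{"op": "jog_arm", "data": {"deltas": [[0.355,-0.341,0,0,0,0],[0.355,-0.341,0,0,0,0],[0.355,-0.341,0,0,0,0],[0.355,-0.341,0,0,0,0],[0.355,-0.341,0,0,0,0]]}}

```text
time: 19.9
ee_pos: [0.6609, 0.17, 0.1183]
tool_rot: [1.0, -0.0, -0.001, 0.0]
force: [-0.2, -0.3, -2.5]
width: 0.0496
gripper_force: 20.0
```

Call:
{"op": "jog_arm", "data": {"deltas": [[0,0,0.1,0,0,0],[0,0,0.2,0,0,0],[0,0,0.3,0,0,0],[0,0,0.3,0,0,0],[0,0,0.3,0,0,0]]}}

```text
time: 20.4
ee_pos: [0.662, 0.1706, 0.0596]
tool_rot: [1.0, 0.0, -0.0, 0.0]
force: [0.5, 0.2, -0.8]
width: 0.0498
gripper_force: 20.0
```

```bash
python3 go.py 661.3,171.7,27,.1
```

```text
t 20.4 tcp [0.662  0.1706 0.0596] yaw 0.04 w 0.0498 gf 20.0 F [ 0.5  0.2 -0.8]
(661.3, 171.7, 27.0, 0.1) [-0.0037, -0.0056, 0.1627, 0.0001, 0.0, -0.0002]
```

Call:
{"op": "jog_arm", "data": {"deltas": [[-0.003,-0.005,0.06,0,0,0],[-0.003,-0.005,0.12,0,0,0],[-0.003,-0.005,0.15,0,0,0],[-0.003,-0.005,0.16,0,0,0],[-0.003,-0.005,0.16,0,0,0]]}}

```text
time: 20.9
ee_pos: [0.6617, 0.1725, 0.0264]
tool_rot: [1.0, 0.001, -0.0, 0.0]
force: [-0.1, 0.5, -1.5]
width: 0.0492
gripper_force: 20.0
```

Call:
{"op": "jog_arm", "data": {"deltas": [[0,0,0,0,0,0],[0,0,0,0,0,0],[0,0,0,0,0,0]]}}

```text
time: 21.2
ee_pos: [0.6621, 0.1727, 0.0274]
tool_rot: [1.0, 0.001, 0.0, -0.0]
force: [-0.1, -0.7, -1.5]
width: 0.05
gripper_force: 20.0
```

```bash
python3 go.py 661.3,171.7,25,.1
```

```text
t 21.2 tcp [0.6621 0.1727 0.0274] yaw 0.07 w 0.05 gf 20.0 F [-0.1 -0.7 -1.5]
(661.3, 171.7, 25.0, 0.1) [-0.0042, 0.0051, 0.0119, -0.0001, -0.0001, -0.0001]
```

Call:
{"op": "jog_arm", "data": {"deltas": [[-0.003,0.004,0.004,0,0,0],[-0.003,0.004,0.008,0,0,0],[-0.003,0.004,0.011,0,0,0],[-0.003,0.004,0.012,0,0,0],[-0.003,0.004,0.012,0,0,0]]}}

```text
time: 21.7
ee_pos: [0.6612, 0.1717, 0.0254]
tool_rot: [1.0, 0.001, 0.0, 0.0]
force: [-2.9, -0.3, 5.4]
width: 0.0494
gripper_force: 20.0
```

Contact. Releasing.

Call:
{"op": "jog_arm", "data": {"deltas": [[0,0,0,0,0,0],[0,0,0,0,0,0],[0,0,0,0,0,0],[0,0,0,0,0,0],[0,0,0,0,0,0]], "gripper": 66}}

```text
time: 22.2
ee_pos: [0.6613, 0.1718, 0.0243]
tool_rot: [1.0, 0.001, -0.0, 0.0]
force: [-1.2, -0.0, 0.1]
width: 0.0658
gripper_force: 0.0
```

Call:
{"op": "jog_arm", "data": {"deltas": [[0,0,-0.1,0,0,0],[0,0,-0.25,0,0,0],[0,0,-0.45,0,0,0],[0,0,-0.45,0,0,0],[0,0,-0.45,0,0,0]], "gripper": 70}}

```text
time: 22.7
ee_pos: [0.6617, 0.1722, 0.116]
tool_rot: [1.0, 0.0, 0.001, -0.001]
force: [-0.6, 0.0, -0.2]
width: 0.0696
gripper_force: 0.0
```

```bash
python3 go.py 550,-20,115,2.5 445.7,-215.1,115,5.1
```

```text
t 22.7 tcp [0.6617 0.1722 0.116 ] yaw 0.06 w 0.0696 gf 0.0 F [-0.6  0.  -0.2]
(550.0, -20.0, 115.0, 2.5) [-0.5596, 0.9602, 0.0018, -0.0003, -0.0004, -0.0068]
(445.7, -215.1, 115.0, 5.1) [-1.0821, 1.9352, -0.0011, -0.0002, -0.0004, -0.014]
```

Call:
{"op": "jog_arm", "data": {"deltas": [[-0.56,0.96,0,0,0,-0.0068],[-0.56,0.96,0,0,0,-0.0068],[-0.56,0.96,0,0,0,-0.0068],[-0.56,0.96,0,0,0,-0.0068],[-0.56,0.96,0,0,0,-0.0068]]}}

```text
time: 23.2
ee_pos: [0.5456, -0.0233, 0.113]
tool_rot: [1.0, 0.02, -0.003, 0.0]
force: [1.3, 0.3, -0.0]
width: 0.0701
gripper_force: 0.0
```

```bash
python3 go.py 445.7,-215.1,115,5.1
```

```text
t 23.2 tcp [ 0.5456 -0.0233  0.113 ] yaw 2.35 w 0.0701 gf 0.0 F [ 1.3  0.3 -0. ]
(445.7, -215.1, 115.0, 5.1) [-0.5382, 0.9377, -0.0068, 0.0, 0.0008, -0.0077]
```

Call:
{"op": "jog_arm", "data": {"deltas": [[-0.538,0.937,0,0,0,-0.0077],[-0.538,0.937,0,0,0,-0.0077],[-0.538,0.937,0,0,0,-0.0077],[-0.538,0.937,0,0,0,-0.0077],[-0.538,0.937,0,0,0,-0.0077]]}}

```text
time: 23.7
ee_pos: [0.4472, -0.2147, 0.1134]
tool_rot: [0.999, 0.044, -0.002, -0.0]
force: [-0.1, 0.3, 0.1]
width: 0.0697
gripper_force: 0.0
```

Call:
{"op": "jog_arm", "data": {"deltas": [[0,0,0,0,0,0],[0,0,0,0,0,0]]}}

```text
time: 23.9
ee_pos: [0.4502, -0.2123, 0.1139]
tool_rot: [0.999, 0.046, -0.0, -0.0]
force: [0.4, 0.0, 0.3]
width: 0.0699
gripper_force: 0.0
```

```bash
python3 go.py 445.7,-215.1,60,5.1
```

```text
t 23.9 tcp [ 0.4502 -0.2123  0.1139] yaw 5.25 w 0.0699 gf 0.0 F [0.4 0.  0.3]
(445.7, -215.1, 60.0, 5.1) [-0.0236, 0.0122, 0.2697, -0.0, 0.0001, 0.0004]
```

Call:
{"op": "jog_arm", "data": {"deltas": [[-0.0235,0.012,0.1,0,0,0],[-0.0235,0.012,0.2,0,0,0],[-0.0235,0.012,0.26,0,0,0],[-0.0235,0.012,0.26,0,0,0],[-0.0235,0.012,0.26,0,0,0]]}}

```text
time: 24.4
ee_pos: [0.4466, -0.2143, 0.0625]
tool_rot: [0.999, 0.047, -0.0, 0.0]
force: [-0.0, 0.7, 0.8]
width: 0.0698
gripper_force: 0.0
```

```bash
python3 go.py 445.7,-215.1,21,5.1
```

```text
t 24.4 tcp [ 0.4466 -0.2143  0.0625] yaw 5.4 w 0.0698 gf 0.0 F [-0.   0.7  0.8]
(445.7, -215.1, 21.0, 5.1) [-0.0046, 0.0035, 0.2074, 0.0, 0.0, 0.0008]
```

Call:
{"op": "jog_arm", "data": {"deltas": [[-0.004,0.003,0.1,0,0,0.0008],[-0.004,0.003,0.17,0,0,0.0008],[-0.004,0.003,0.207,0,0,0.0008],[-0.004,0.003,0.207,0,0,0.0008],[-0.004,0.003,0.207,0,0,0.0008]]}}

```text
time: 24.9
ee_pos: [0.4458, -0.2157, 0.0218]
tool_rot: [0.999, 0.044, 0.001, 0.0]
force: [0.2, -0.2, 0.2]
width: 0.0701
gripper_force: 0.0
```

Call:
{"op": "jog_arm", "data": {"deltas": [[0,0,0,0,0,0],[0,0,0,0,0,0],[0,0,0,0,0,0],[0,0,0,0,0,0],[0,0,0,0,0,0]], "gripper": 40, "force": 20}}

```text
time: 25.4
ee_pos: [0.4452, -0.2158, 0.0215]
tool_rot: [0.999, 0.044, 0.0, 0.0]
force: [-1.2, -0.2, 2.6]
width: 0.0497
gripper_force: 20.0
```

Call:
{"op": "jog_arm", "data": {"deltas": [[0,0,-0.05,0,0,0],[0,0,-0.2,0,0,0],[0,0,-0.4,0,0,0],[0,0,-0.5,0,0,0],[0,0,-0.5,0,0,0]]}}

```text
time: 25.9
ee_pos: [0.447, -0.2162, 0.1248]
tool_rot: [0.999, 0.044, 0.004, 0.001]
force: [1.1, 1.0, -0.6]
width: 0.05
gripper_force: 20.0
```

```bash
python3 go.py 651.5,-166.2,120,4.8
```

```text
t 25.9 tcp [ 0.447  -0.2162  0.1248] yaw 5.03 w 0.05 gf 20.0 F [ 1.1  1.  -0.6]
(651.5, -166.2, 120.0, 4.8) [1.04, -0.1596, 0.0314, 0.0003, -0.0012, 0.0006]
```

Call:
{"op": "jog_arm", "data": {"deltas": [[0.99,-0.155,0.01,0,0,0.0006],[0.99,-0.155,0.01,0,0,0.0006],[0.99,-0.155,0.01,0,0,0.0006],[0.99,-0.155,0.01,0,0,0.0006],[0.99,-0.155,0.01,0,0,0.0006]]}}

```text
time: 26.4
ee_pos: [0.6441, -0.166, 0.1163]
tool_rot: [0.999, 0.043, 0.0, 0.0]
force: [-0.6, -0.8, -1.2]
width: 0.0496
gripper_force: 20.0
```

Call:
{"op": "jog_arm", "data": {"deltas": [[0,0,0,0,0,0],[0,0,0,0,0,0]]}}

```text
time: 26.6
ee_pos: [0.6379, -0.1677, 0.1178]
tool_rot: [0.999, 0.041, -0.002, -0.0]
force: [-0.7, 0.3, -1.1]
width: 0.0498
gripper_force: 20.0
```

```bash
python3 go.py 651.2,-166.2,60,4.8
```

```text
t 26.6 tcp [ 0.6379 -0.1677  0.1178] yaw 4.76 w 0.0498 gf 20.0 F [-0.7  0.3 -1.1]
(651.2, -166.2, 60.0, 4.8) [0.068, -0.0018, 0.289, -0.0001, 0.0005, -0.0001]
```

Call:
{"op": "jog_arm", "data": {"deltas": [[0.068,-0.002,0.1,0,0,0],[0.068,-0.002,0.2,0,0,0],[0.068,-0.002,0.29,0,0,0],[0.068,-0.002,0.29,0,0,0],[0.068,-0.002,0.29,0,0,0]]}}

```text
time: 27.1
ee_pos: [0.6524, -0.1667, 0.0617]
tool_rot: [0.999, 0.042, -0.0, 0.0]
force: [0.6, 0.7, 0.2]
width: 0.0499
gripper_force: 20.0
```

```bash
python3 go.py 651.2,-166.2,28,4.8
```

```text
t 27.1 tcp [ 0.6524 -0.1667  0.0617] yaw 4.76 w 0.0499 gf 20.0 F [0.6 0.7 0.2]
(651.2, -166.2, 28.0, 4.8) [-0.0055, -0.0028, 0.1685, 0.0, 0.0, -0.0001]
```

Call:
{"op": "jog_arm", "data": {"deltas": [[-0.005,-0.002,0.06,0,0,0],[-0.005,-0.002,0.12,0,0,0],[-0.005,-0.002,0.15,0,0,0],[-0.005,-0.002,0.165,0,0,0],[-0.005,-0.002,0.165,0,0,0]]}}

```text
time: 27.6
ee_pos: [0.6517, -0.1658, 0.0274]
tool_rot: [0.999, 0.042, -0.001, -0.0]
force: [1.0, -0.3, -1.4]
width: 0.0497
gripper_force: 20.0
```

Call:
{"op": "jog_arm", "data": {"deltas": [[0,0,0,0,0,0],[0,0,0,0,0,0],[0,0,0,0,0,0]]}}

```text
time: 27.9
ee_pos: [0.6523, -0.1658, 0.0286]
tool_rot: [0.999, 0.042, 0.0, 0.0]
force: [-0.0, 0.2, -0.1]
width: 0.0497
gripper_force: 20.0
```

```bash
python3 go.py 651.2,-166.2,25.2,4.8
```

```text
t 27.9 tcp [ 0.6523 -0.1658  0.0286] yaw 4.79 w 0.0497 gf 20.0 F [-0.   0.2 -0.1]
(651.2, -166.2, 25.2, 4.8) [-0.0058, 0.0017, 0.0168, 0.0, -0.0001, -0.0]
```

Call:
{"op": "jog_arm", "data": {"deltas": [[-0.005,0.001,0.007,0,0,0],[-0.005,0.001,0.012,0,0,0],[-0.005,0.001,0.015,0,0,0],[-0.005,0.001,0.017,0,0,0],[-0.005,0.001,0.017,0,0,0]]}}

```text
time: 28.4
ee_pos: [0.651, -0.1661, 0.0256]
tool_rot: [0.999, 0.042, -0.0, 0.0]
force: [-3.6, 1.2, 5.5]
width: 0.0495
gripper_force: 20.0
```

Call:
{"op": "jog_arm", "data": {"deltas": [[0,0,0,0,0,0],[0,0,0,0,0,0],[0,0,0,0,0,0],[0,0,0,0,0,0],[0,0,0,0,0,0]], "gripper": 66}}

```text
time: 28.9
ee_pos: [0.6511, -0.1661, 0.0245]
tool_rot: [0.999, 0.042, -0.0, -0.0]
force: [0.0, 0.1, 0.5]
width: 0.0657
gripper_force: 0.0
```

Call:
{"op": "jog_arm", "data": {"deltas": [[0,0,-0.1,0,0,0],[0,0,-0.25,0,0,0],[0,0,-0.45,0,0,0],[0,0,-0.65,0,0,0],[0,0,-0.65,0,0,0]]}}

```text
time: 29.4
ee_pos: [0.655, -0.1668, 0.1624]
tool_rot: [0.999, 0.042, 0.007, 0.002]
force: [0.8, 0.3, 0.9]
width: 0.0663
gripper_force: 0.0
```

Call:
{"op": "jog_arm", "data": {"deltas": [[-0.5,0.7,0,0,0,0],[-0.5,0.7,0,0,0,0],[-0.8,0.9,0,0,0,0],[-0.8,0.9,0,0,0,0],[-0.8,0.9,0,0,0,0]]}}

```text
time: 29.9
ee_pos: [0.5046, -0.3603, 0.1544]
tool_rot: [0.999, 0.041, -0.0, -0.0]
force: [0.3, 0.7, -0.4]
width: 0.0661
gripper_force: 0.0
```

```bash
python3 -c "
from h import *
s=snap('top'); save(s,'d7.png',(150,120,430,260),2.85); s=snap('scene'); save(s,'d8.png',(240,130,460,300),3.6)"
```

```text
(no output)
```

View pics/d7.png

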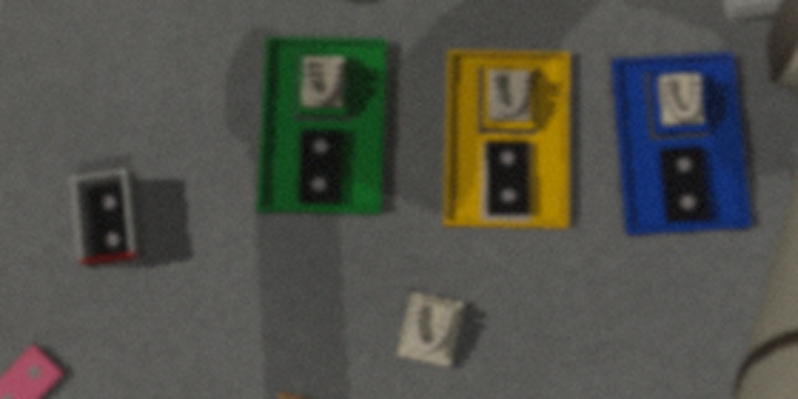

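View pics/d8.png

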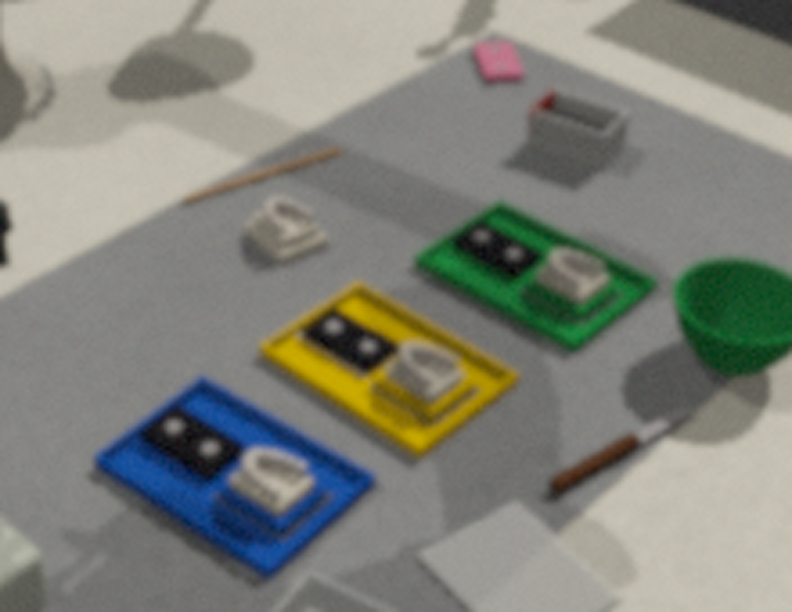

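All three casts stand on their grey rectangles: top view, green (322,82), yellow (509,95), blue (681,98). The plate lies in the yellow tray at (508,177), two plates remain in the dispenser, and the plain cast at (432,328) is untouched.

```bash
python3 -c "
from station import order
print(order.finish_job())"
```

```text
the job is handed in; nothing more can be done
None
```

I handed the job in after about 30 s of robot time. The last pictures show all three casts upright on their grey rectangles, the lowest plate flat on the white rectangle, two plates still in the dispenser and the plain cast untouched; no verdict came back.

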